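# Set the tub of mixed fixings between its two sorting trays

## Task

Get the bench ready for sorting: stand the white tub with the red band and rim midway between the two small open metal trays (one of silver screws, one of red wall plugs), in line with them, so that both are equally handy. Keep it upright and set it down gently so that nothing spills, and leave the trays and the blue-banded tub where they are.

Things in the scene. Friction and masses are not known exactly. Their poses are not given: they have to be found in the camera images.
- tub_red_center (a point): The tub to move: a straight round white plastic tub with a red band and rim, 60 mm in diameter, 85 mm tall, about 0.35 kg, full of mixed screws and standing loose on the bench. The point is at its centre, half-way up (42.5 mm above its underside); z points up its axis. It stands with free space of at least 30 mm all around; it may change places with the blue-banded tub or an orange tin.
- tray_screws: Open galvanised metal tray of silver screws, 150 mm along its x, 120 mm along its y, 50 mm tall, 1.6 kg, loose on the bench. Origin: centre of its underside; z up. The two trays stand side by side with the same heading, their long sides facing each other across an empty gap 160 mm wide; the tray of plugs lies in this tray's -y direction, centre to centre 280 mm, so the middle of the gap is 140 mm from either centre.
- tray_plugs: The same kind of tray (150 x 120 x 50 mm, 1.6 kg, loose), filled with red wall plugs. Origin: centre of its underside; x along its 150 mm length, z up. The tray of screws lies in this tray's +y direction.
- tub_blue_center (a point): A look-alike to leave alone: the same white tub (60 mm in diameter, 85 mm tall), but with a blue band and rim. The point is at its centre, half-way up; z points up its axis.
Things that resemble listed ones, but are neither listed nor needed, are in the scene too. What is shaped like the part that bears tub_red_center but yellow is not meant. Leave any pink look-alike of the tray_screws alone.

How it is judged:
At the end, for the whole second after the job is handed in: The red-banded tub stands on the bench, upright within 8 degrees, released and at rest, its centre within 18 mm of the middle of the gap, both across the gap and along it, as measured from each tray. Each tray is within 20 mm and the blue-banded tub within 30 mm of where it began (x of tub_red_center in the frame of tray_screws between -0.018 and 0.018 m and y of tub_red_center in the frame of tray_screws between -0.158 and -0.122 m and x of tub_red_center in the frame of tray_plugs between -0.018 and 0.018 m and y of tub_red_center in the frame of tray_plugs between 0.122 and 0.158 m and height (world z) of tub_red_center below 0.048 m and angle between tub_red_center's own z axis and vertical below 0.15 rad and linear speed of tub_red below 0.02 m/s and distance of each of tray_screws, tray_plugs from where it was at the start of the episode below 0.02 m and distance of tub_blue_center from where it was at the start of the episode below 0.03 m); the robot touches nothing.
It fails at once if the red-banded tub is tipped by more than 35 degrees, spilling its screws (angle between tub_red_center's own z axis and vertical above 0.61 rad).
It fails at once if the red-banded tub is dropped (falls free of the fingers at over 0.8 m/s, about 35 mm) (linear speed of tub_red above 0.8 m/s and contact force between the fingers and tub_red below 0.1 N).
It fails at once if a tray is shifted by more than 30 mm (distance of any of tray_screws, tray_plugs from where it was at the start of the episode above 0.03 m).
It fails at once if the blue-banded tub is shifted by more than 40 mm (distance of tub_blue_center from where it was at the start of the episode above 0.04 m).
It also fails if it takes over 40 s, if anything falls off the work surface, if the arm or the gripper's body presses on something with over 40 N, if the wrist force passes 120 N, or if a joint passes its speed limit or range.

## Robot

A 6-joint arm with a two-finger parallel gripper is mounted at the origin on the work surface. World frame = base frame: x ahead of the robot, y to its left, z up, the work surface at z = 0. Lengths are in m, angles in rad, forces in N, time in s.
With the tool pointing down it reaches from about 0.275 to 0.75 m from the base axis. Payload 10.2 kg.
Tool frame: the origin (TCP) lies at the very end of the fingers, on their centre line; the grasp point (between the pads) lies 19 mm behind it; z points along the fingers, y is the line along which they close (so a half turn about z gives the same grasp; the last joint's range is limited). The gripper opens to 85 mm and grips with 20 to 120 N. Pads are 22 mm wide; open, the fingers measure 114 mm over their backs; the gripper's body (76 mm by 85 mm) begins 54 mm behind the grasp point. The pads swing forward as they close: fully open they stand 13 mm farther back than shut.
Start: joints at [-1.552, 0.313, 1.498, -0, 1.331, -0.223], TCP at [0.126, -0.51, 0.231] pointing down, gripper open.
Joint ranges: [-2.94, 2.94], [-0.97, 2.17], [0.19, 2.56], [-1.23, 4.37], [0.02, 3.11], [-2.88, 2.88]. Speed limits (rad/s): [2.39, 2.39, 3.01, 3.14, 3.14, 3.14].

## Interface

Orientations are given as a 3x3 rotation matrix whose columns are the frame's x, y, z axes.
In Python, from plant import robot gives the robot as it stands. The module is installed in compiled form; this text tells all that it offers.
- The arm moves only by the tool arm_command, never from a script. Its argument "rows" is a list of rows, each a list of 3 entries, a list of its own where there are three numbers: the shift along the tool's x, y, z in mm, then the turn, a rotation vector about the tool's x, y, z in rad, then the finger opening in mm, from 0 to 85.4. A call has 1 to 12 rows; each row shifts and turns the commanded pose from where the row before left it, along the tool's axes as they then stand; what a row does not reach is not made up. A row lasts 1/12 s, in which the tool goes at most 41.7 mm and 7.16 degrees, less where a joint would pass 70% of its speed; a pose out of reach is approached as far as the arm can. A call is refused whole if a number of a shift passes 41.7 or a number of a turn 0.125, either way. A call with a gripper value outside its range is refused whole. The fingers move at their own pace and stop on an object; "force" is the grip in N (left out, the last holds). Time passes only in rows, so rows that do not move let the fingers close. It gives the time, the measured TCP pose, the force, the opening and the grip force at its end, in the units of the state.
- robot.state(): the state, without advancing time (a new reading comes with each control period).
- robot.snapshot(name): name is "side" or "top"; returns the picture (400x640x3 uint8, red, green, blue); there is no depth.
- robot.get_calibration(name): a dict with "fx", "fy", "cx", "cy" (pixels), "camera_from_world" (4x4, takes a point from world to camera coordinates). Camera axes: x right, y down, z forward; pixel columns grow to the right and rows downward; lengths in m; the calibration is good to about 2 mm. A picture is of the moment at which its call begins. get_calibration takes no time and is no camera call.
- robot.close_job(): hands the job in; it is judged then, once.
Trained networks look in the newest picture that a camera, given by its name, has taken for a name from the list of things; names that differ only in an ending like _2 or _b are one class to them, and where a whole thing is asked for, a point or a joint stands for the part that bears it (a point fixed in the world has none). Each returns a list of dicts, best first, with "score" (0 to 1); they miss things now and then, are a little off and sometimes report something else, mostly with a low value. They report only what shows in the picture. A call takes as long as a camera call. They do not tell look-alikes from the thing itself.
- robot.recognise(query, camera): "point" ([column, row] in pixels, amid what is visible of it).
- robot.silhouettes(query, camera): "mask" (400x640 bool, what is visible of it) and "point" ([column, row] in pixels, amid what is visible of it).
- robot.pinpoint(query, camera): "point" ([column, row] in pixels: a listed point, or the origin of a listed thing).
The state is a dict: "time": time; "joint_positions": joint angles; "qd": joint speeds; "effort": joint torques, N m; "position": TCP position; "eef_rot": TCP orientation; "wrist_force": force on the tool from outside, world axes, zero at the start; "wrist_torque": the same for the moment, N m; "opening": finger opening in m; "finger_force": force on a finger pad.
Only numpy, scipy, OpenCV 4.12 (cv2) and the standard library are available. Lean on these libraries where they do the work, as an engineer would, in place of code of your own. Each camera call takes 0.05 s, during which the arm holds its last target. There are 200 camera calls.

## Working session

There is one attempt and no reset: what is moved stays moved. The work goes in short steps, Python scripts to look and compute and a tool call to move; the robot and the scene stay as the last step left them, time stands still between calls to the robot, and variables do not carry over. Pictures are saved under pics/ and viewed, at most 10 in all, crops included, and the job is handed in when it is done.

Besides the shell and the picture viewer there is one more tool, called after ">>>" by a JSON object that holds its "name" and its "arguments". arm_command: Moves the arm, as the interface text tells. Its arguments: {"type":"object","properties":{"rows":{"type":"array"},"force":{"type":"number"}},"required":["rows"]}

```bash
mkdir -p pics; cat > h.py <<'E'
import numpy as np, cv2
from plant import robot
def ray(cam,px,z):
    c=robot.get_calibration(cam);T=np.array(c["camera_from_world"]);R=T[:3,:3];o=-R.T@T[:3,3]
    d=R.T@np.array([(px[0]-c["cx"])/c["fx"],(px[1]-c["cy"])/c["fy"],1])
    return o+d*(z-o[2])/d[2]
def proj(cam,p):
    c=robot.get_calibration(cam);T=np.array(c["camera_from_world"]);q=T[:3,:3]@p+T[:3,3]
    return np.array([c["fx"]*q[0]/q[2]+c["cx"],c["fy"]*q[1]/q[2]+c["cy"]])
def save(cam,name,crop=None,k=1):
    im=robot.snapshot(cam)[:,:,::-1]
    if crop: im=im[crop[1]:crop[3],crop[0]:crop[2]]
    cv2.imwrite("pics/"+name,cv2.resize(im,None,fx=k,fy=k,interpolation=cv2.INTER_CUBIC))
E
python3 - <<'E'
from h import *
np.set_printoptions(precision=4,suppress=True)
for cam in("top","side"):
    save(cam,cam+"0.png")
    c=robot.get_calibration(cam);T=np.array(c["camera_from_world"]);print(cam,c["fx"],-T[:3,:3].T@T[:3,3],T[2,:3])
    for q,z in(("tub_red_center",.0425),("tray_screws",0),("tray_plugs",0),("tub_blue_center",.0425)):
        for d in robot.pinpoint(q,cam): print(q,round(d["score"],2),np.round(d["point"],1),ray(cam,d["point"],z))
print(robot.state()["eef_rot"])
E
```

```text
top 388.01982678925935 [0.4419 0.1004 0.8804] [ 0.0787 -0.0285 -0.9965]
tub_red_center 0.79 [208.2 228.9] [0.4343 0.3103 0.0425]
tub_red_center 0.69 [160.1 239. ] [0.4137 0.4114 0.0425]
tray_screws 0.9 [313.6 124.2] [0.6729 0.083  0.    ]
tray_screws 0.65 [433.  291.1] [ 0.2907 -0.1834  0.    ]
tray_plugs 0.68 [430.1 152.6] [ 0.6061 -0.1863  0.    ]
tub_blue_center 0.71 [460.1 221.1] [ 0.4471 -0.2338  0.0425]
side 369.71743470922553 [0.3273 0.935  0.6174] [ 0.1864 -0.8257 -0.5324]
tub_red_center 0.67 [340.4 261.3] [0.4344 0.3126 0.0425]
tub_red_center 0.56 [340.5 293.3] [0.416  0.4068 0.0425]
tray_screws 0.93 [275.6 205.5] [0.678  0.0699 0.    ]
tray_screws 0.6 [409.2 180.2] [ 0.2929 -0.1751  0.    ]
tray_plugs 0.88 [317.2 167.4] [ 0.6153 -0.1943  0.    ]
tub_blue_center 0.69 [367. 156.] [ 0.4458 -0.2386  0.0425]
[[ 0.9709  0.2395 -0.    ]
 [ 0.2395 -0.9709  0.0001]
 [-0.     -0.0001 -1.    ]]
```

View pics/top0.png

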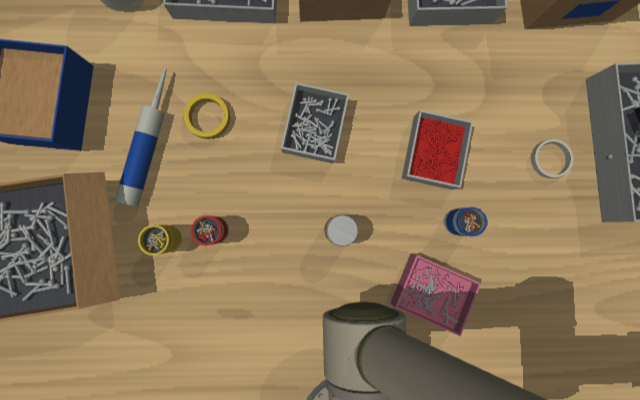

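View pics/side0.png

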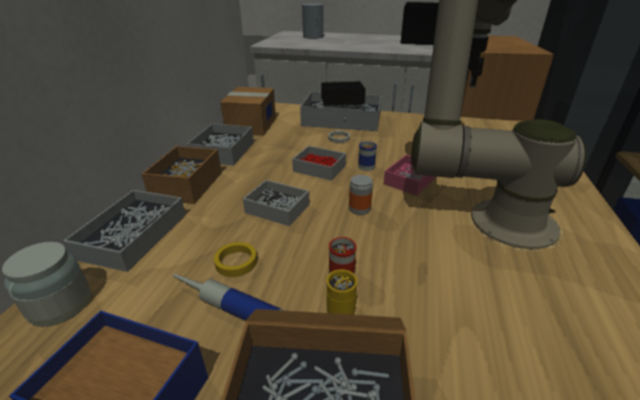

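The top picture shows three banded tubs: red at (208,229), yellow at (156,239) and blue at (467,221). The tin is at (342,230), the screw tray at (316,122), the plug tray at (440,149) and a pink tray at (435,292). The tub at (208,229) fits, since it has the red rim and band. I'll confirm it in a crop and fit the tray pair to its silhouettes.

```bash
python3 - <<'E'
from h import *
from scipy.optimize import minimize
np.set_printoptions(precision=4,suppress=True)
tops=robot.snapshot("top")[:,:,::-1];sides=robot.snapshot("side")[:,:,::-1]
a=cv2.resize(tops[200:270,130:240],(440,280),interpolation=2);b=cv2.resize(sides[220:330,300:390],(344,420),interpolation=2)
im=np.zeros((420,784,3),np.uint8);im[:280,:440]=a;im[:,440:]=b;cv2.imwrite("pics/crop.png",im)
M=[]
near={"top":{"tray_screws":(316,122),"tray_plugs":(440,149),"tub_red_center":(208,229)},"side":{"tray_screws":(277,203),"tray_plugs":(320,163),"tub_red_center":(342,256)}}
for cam in near:
    for q,p in near[cam].items():
        L=[d for d in robot.silhouettes(q,cam) if np.hypot(*(np.array(d["point"])-p))<15]
        if L: M.append((cam,q,L[0]["mask"].astype(np.uint8)));print(cam,q,L[0]["score"],L[0]["mask"].sum())
def hull(cam,P):
    m=np.zeros((1600,2560),np.uint8)
    h=cv2.convexHull(np.array([proj(cam,p)*4+1.5 for p in P],np.float32));cv2.fillConvexPoly(m,np.round(h).astype(np.int32),1)
    return cv2.resize(m.astype(np.float32),(640,400),interpolation=cv2.INTER_AREA)
def cost(m,s): return 1-np.minimum(m,s).sum()/np.maximum(m,s).sum()
def tray(x):
    c,s=np.cos(x[2]),np.sin(x[2]);R=np.array([[c,-s],[s,c]])
    t=0
    for cam,q,m in M:
        if "tray" not in q: continue
        o=.14 if "screws" in q else -.14
        P=[np.r_[x[:2]+R@[u,v+o],z] for u in(-.075,.075) for v in(-.06,.06) for z in(0,.05)]
        t+=cost(m,hull(cam,P))
    return t
def tub(x):
    return sum(cost(m,hull(cam,[np.r_[x[0]+.03*np.cos(t),x[1]+.03*np.sin(t),z] for t in np.linspace(0,6.28,24) for z in(0,.085)])) for cam,q,m in M if "tub" in q)
f=lambda g,x,s:minimize(g,x,method="Nelder-Mead",options=dict(initial_simplex=np.vstack([x,np.array(x)+np.diag(s)]),xatol=2e-4,fatol=1e-4))
r=f(tray,[.643,-.057,-.235],[.01,.01,.1]);print("pair",r.x,r.fun)
r=f(tub,[.434,.311],[.008,.008]);print("tub",r.x,r.fun)
E
```

```text
top tray_screws 0.92 3990
top tray_plugs 0.81 4133
top tub_red_center 0.81 933
side tray_screws 0.9 2145
side tray_plugs 0.84 1324
side tub_red_center 0.93 941
pair [ 0.6375 -0.0555 -0.2203] 0.1376836895942688Traceback (most recent call last):
  File "<stdin>", line 31, in <module>
  File "<stdin>", line 29, in <lambda>
    res = _minimize_neldermead(fun, x0, args, callback, bounds=bounds,
                               **options)
    fxr = func(xr)
    fx = function(np.copy(x), *(wrapper_args + args))
  File "<stdin>", line 28, in tub
  File "<stdin>", line 28, in <genexpr>
  File "<stdin>", line 15, in hull
  File "h.py", line 8, in proj
    c=robot.get_calibration(cam);T=np.array(c["camera_from_world"]);q=T[:3,:3]@p+T[:3,3]
ValueError: time passes only in moves, steps and waits
```

View pics/crop.png

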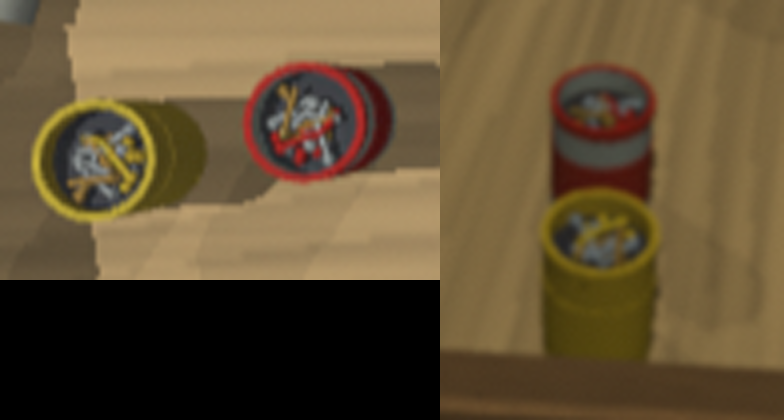

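The crop confirms it: the right-hand tub in the top part, with the red rim, is the target, and its neighbour is yellow. The yellow tub lies along world y, so I'll turn the fingers to close along world x.

>>> {"name": "arm_command", "arguments": {"rows": [[[0, 0, 0], [0, 0, -0.125], 85], [[0, 0, 0], [0, 0, -0.125], 85], [[0, 0, 0], [0, 0, -0.125], 85], [[0, 0, 0], [0, 0, -0.125], 85], [[0, 0, 0], [0, 0, -0.125], 85], [[0, 0, 0], [0, 0, -0.125], 85], [[0, 0, 0], [0, 0, -0.125], 85], [[0, 0, 0], [0, 0, -0.125], 85], [[0, 0, 0], [0, 0, -0.125], 85], [[0, 0, 0], [0, 0, -0.125], 85], [[0, 0, 0], [0, 0, -0.125], 85], [[0, 0, 0], [0, 0, -0.125], 85]], "force": 50}}

```text
time: 1.9
position: [0.1257, -0.5098, 0.2313]
eef_rot: [[-0.176, 0.984, 0.0], [0.984, 0.176, -0.0], [-0.0, -0.0, -1.0]]
wrist_force: [0.1, -0.7, 0.2]
opening: 0.0852
finger_force: 0.0
```

```bash
cat >> h.py <<'E'
def go(*ps):
    s=robot.state();R=np.array(s["eef_rot"]);p=np.array(s["position"]);print(s["time"],np.round(p,4),np.round(R,4).tolist())
    for t in ps: print(t,np.round(R.T@(np.array(t)-p)*1000,1));p=np.array(t)
E
python3 -c "
from h import *
go((.45,-.2,.231),(.434,.311,.231))
print(ray('top',(206.5,230.5),.085))"
```

```text
1.9 [ 0.1257 -0.5098  0.2313] [[-0.1763, 0.9843, 0.0], [0.9843, 0.1763, -0.0], [-0.0, -0.0, -1.0]]
(0.45, -0.2, 0.231) [2.477e+02 3.738e+02 3.000e-01]
(0.434, 0.311, 0.231) [505.8  74.3  -0. ]
[0.43145906 0.303071   0.085     ]
```

>>> {"name": "arm_command", "arguments": {"rows": [[[20.6, 31.2, 0], [0, 0, 0], 85], [[20.6, 31.2, 0], [0, 0, 0], 85], [[20.6, 31.2, 0], [0, 0, 0], 85], [[20.6, 31.2, 0], [0, 0, 0], 85], [[20.6, 31.2, 0], [0, 0, 0], 85], [[20.6, 31.2, 0], [0, 0, 0], 85], [[20.6, 31.2, 0], [0, 0, 0], 85], [[20.6, 31.2, 0], [0, 0, 0], 85], [[20.6, 31.2, 0], [0, 0, 0], 85], [[20.6, 31.2, 0], [0, 0, 0], 85], [[20.6, 31.2, 0], [0, 0, 0], 85], [[20.6, 31.2, 0], [0, 0, 0], 85]]}}

```text
time: 2.9
position: [0.4537, -0.2008, 0.2315]
eef_rot: [[-0.17, 0.985, 0.0], [0.985, 0.17, -0.0], [-0.0, 0.0, -1.0]]
wrist_force: [-0.1, -0.9, 0.1]
opening: 0.0846
finger_force: 0.0
```

>>> {"name": "arm_command", "arguments": {"rows": [[[35, 5, 0], [0, 0, 0], 85], [[35, 5, 0], [0, 0, 0], 85], [[35, 5, 0], [0, 0, 0], 85], [[35, 5, 0], [0, 0, 0], 85], [[35, 5, 0], [0, 0, 0], 85], [[35, 5, 0], [0, 0, 0], 85], [[35, 5, 0], [0, 0, 0], 85], [[35, 5, 0], [0, 0, 0], 85], [[35, 5, 0], [0, 0, 0], 85], [[35, 5, 0], [0, 0, 0], 85], [[35, 5, 0], [0, 0, 0], 85], [[35, 5, 0], [0, 0, 0], 85]]}}

```text
time: 3.9
position: [0.4398, 0.2235, 0.2314]
eef_rot: [[-0.17, 0.985, 0.0], [0.985, 0.17, 0.0], [-0.0, 0.0, -1.0]]
wrist_force: [0.9, 0.6, -0.9]
opening: 0.0848
finger_force: 0.0
```

```bash
python3 - <<'E'
from h import *
go((.433,.310,.131),(.433,.310,.036))
for cam in("top","side"):
    save(cam,cam+"1.png")
    for d in robot.pinpoint("tub_red_center",cam): print(cam,round(d["score"],2),np.round(d["point"],1),ray(cam,d["point"],.0425))
E
```

```text
3.9 [0.4398 0.2235 0.2314] [[-0.1703, 0.9854, 0.0004], [0.9854, 0.1703, 0.0001], [-0.0, 0.0004, -1.0]]
(0.433, 0.31, 0.131) [ 86.4   8.  100.5]
(0.433, 0.31, 0.036) [ 0. -0. 95.]
side 0.86 [342.7 263.3] [0.42806004 0.31788805 0.0425    ]
```

>>> {"name": "arm_command", "arguments": {"rows": [[[29, 2, 20], [0, 0, 0], 85], [[29, 2, 20], [0, 0, 0], 85], [[29, 2, 20], [0, 0, 0], 85], [[0, 0, 20], [0, 0, 0], 85], [[0, 0, 15], [0, 0, 0], 85], [[0, 0, 0], [0, 0, 0], 85]]}}

```text
time: 4.6
position: [0.4304, 0.3069, 0.1335]
eef_rot: [[-0.169, 0.986, -0.005], [0.986, 0.169, -0.002], [-0.001, -0.005, -1.0]]
wrist_force: [-0.0, -1.4, -0.6]
opening: 0.085
finger_force: 0.0
```

```bash
python3 - <<'E'
from h import *
go((.433,.310,.036))
t=robot.snapshot("top")[150:290,120:320,::-1];s=robot.snapshot("side")[150:330,260:420,::-1]
im=np.zeros((540,800,3),np.uint8);im[:280,:400]=cv2.resize(t,(400,280));s=cv2.resize(s,(400,450));im[:450,400:]=s
cv2.imwrite("pics/near.png",im)
E
```

```text
4.6 [0.4304 0.3069 0.1335] [[-0.1691, 0.9856, -0.005], [0.9856, 0.1691, -0.0023], [-0.0015, -0.0053, -1.0]]
(0.433, 0.31, 0.036) [ 2.8  3.6 97.5]
```

View pics/near.png

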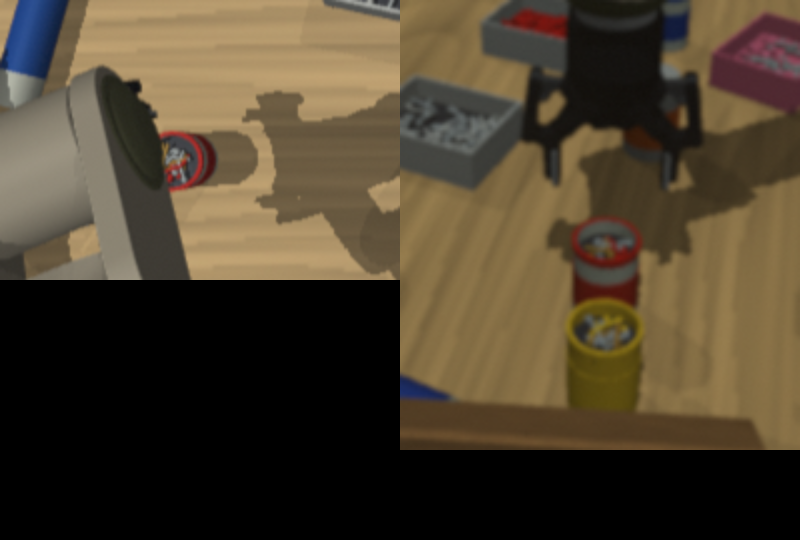

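Near view: the open fingers (crop columns 555 and 668) straddle the red tub (column 606). I'll check the rim centre at pixel (342.4, 247) before descending.

```bash
python3 - <<'E'
from h import *
print(ray("side",(342.4,247.2),.085))
print(proj("side",np.array(robot.state()["position"])))
E
```

```text
[0.43078416 0.31290452 0.085     ]
[342.97455672 226.90064657]
```

>>> {"name": "arm_command", "arguments": {"rows": [[[3.5, 2.5, 17], [0, 0, 0], 85], [[0, 0, 20], [0, 0, 0], 85], [[0, 0, 20], [0, 0, 0], 85], [[0, 0, 20], [0, 0, 0], 85], [[0, 0, 15], [0, 0, 0], 85], [[0, 0, 5], [0, 0, 0], 85], [[0, 0, 0], [0, 0, 0], 85]]}}

```text
time: 5.28
position: [0.4337, 0.3117, 0.0396]
eef_rot: [[-0.169, 0.986, -0.0], [0.986, 0.169, -0.0], [-0.0, -0.0, -1.0]]
wrist_force: [0.6, 0.4, 0.4]
opening: 0.0851
finger_force: 0.0
```

>>> {"name": "arm_command", "arguments": {"rows": [[[0, 0, 0], [0, 0, 0], 70], [[0, 0, 0], [0, 0, 0], 66], [[0, 0, 0], [0, 0, 0], 62], [[0, 0, 0], [0, 0, 0], 58], [[0, 0, 0], [0, 0, 0], 54], [[0, 0, 0], [0, 0, 0], 50], [[0, 0, 0], [0, 0, 0], 50], [[0, 0, 0], [0, 0, 0], 50], [[0, 0, 0], [0, 0, 0], 50], [[0, 0, 0], [0, 0, 0], 50]], "force": 50}}

```text
time: 6.12
position: [0.4334, 0.3124, 0.0406]
eef_rot: [[-0.17, 0.985, 0.001], [0.985, 0.17, 0.0], [0.0, 0.001, -1.0]]
wrist_force: [-3.7, -2.0, 8.8]
opening: 0.059
finger_force: 52.6
```

>>> {"name": "arm_command", "arguments": {"rows": [[[0, 0, -6], [0, 0, 0], 50], [[0, 0, -10], [0, 0, 0], 50], [[0, 0, -16], [0, 0, 0], 50], [[0, 0, -20], [0, 0, 0], 50], [[0, 0, -20], [0, 0, 0], 50], [[0, 0, -20], [0, 0, 0], 50], [[0, 0, -18], [0, 0, 0], 50], [[0, 0, -12], [0, 0, 0], 50], [[0, 0, -8], [0, 0, 0], 50], [[0, 0, 0], [0, 0, 0], 50]]}}

```text
time: 6.95
position: [0.4338, 0.3126, 0.1713]
eef_rot: [[-0.17, 0.985, 0.003], [0.985, 0.17, 0.001], [0.001, 0.003, -1.0]]
wrist_force: [0.5, 0.4, -2.4]
opening: 0.0587
finger_force: 54.5
```

```bash
python3 - <<'E'
from h import *
go((.6395,-.056,.17),(.6395,-.056,.0415))
d=robot.state();print(d["finger_force"],d["wrist_force"])
E
```

```text
6.95 [0.4338 0.3126 0.1713] [[-0.1702, 0.9854, 0.0031], [0.9854, 0.1702, 0.0014], [0.0008, 0.0033, -1.0]]
(0.6395, -0.056, 0.17) [-398.2  140.     1.4]
(0.6395, -0.056, 0.0415) [-1.000e-01 -4.000e-01  1.285e+02]
54.45361018180847 [ 0.48229819  0.42506914 -2.39764563]
```

>>> {"name": "arm_command", "arguments": {"rows": [[[-5, 1.8, 0], [0, 0, 0], 50], [[-10, 3.5, 0], [0, 0, 0], 50], [[-16, 5.6, 0], [0, 0, 0], 50], [[-22, 7.7, 0], [0, 0, 0], 50], [[-26, 9.1, 0], [0, 0, 0], 50], [[-26, 9.1, 0], [0, 0, 0], 50], [[-26, 9.1, 0], [0, 0, 0], 50], [[-26, 9.1, 0], [0, 0, 0], 50], [[-26, 9.1, 0], [0, 0, 0], 50], [[-26, 9.1, 0], [0, 0, 0], 50], [[-26, 9.1, 0], [0, 0, 0], 50], [[-26, 9.1, 0], [0, 0, 0], 50]]}}

```text
time: 7.95
position: [0.5679, 0.0683, 0.1683]
eef_rot: [[-0.17, 0.986, -0.002], [0.986, 0.17, -0.0], [0.0, -0.002, -1.0]]
wrist_force: [-0.2, 0.2, -3.7]
opening: 0.0592
finger_force: 54.5
```

>>> {"name": "arm_command", "arguments": {"rows": [[[-26, 9.1, 0], [0, 0, 0], 50], [[-26, 9.1, 0], [0, 0, 0], 50], [[-24, 8.4, 0], [0, 0, 0], 50], [[-20, 7, 0], [0, 0, 0], 50], [[-16, 5.6, 0], [0, 0, 0], 50], [[-12, 4.2, 0], [0, 0, 0], 50], [[-8, 2.8, 0], [0, 0, 0], 50], [[-5, 1.8, 0], [0, 0, 0], 50], [[0, 0, 0], [0, 0, 0], 50], [[0, 0, 0], [0, 0, 0], 50]]}}

```text
time: 8.78
position: [0.638, -0.056, 0.1689]
eef_rot: [[-0.17, 0.985, -0.001], [0.985, 0.17, 0.0], [0.0, -0.001, -1.0]]
wrist_force: [0.1, 0.0, -3.3]
opening: 0.0592
finger_force: 54.5
```

```bash
python3 - <<'E'
from h import *
go((.6395,-.056,.0415))
for cam in("top","side"):
    im=robot.snapshot(cam)[:,:,::-1].copy()
    if cam=="top": t=im[80:240,260:500]
    else: s=im[80:240,220:420]
    P=np.array(robot.state()["position"])
    for d in robot.silhouettes("tub_red_center",cam): print(cam,round(d["score"],2),np.round(d["point"],1),d["mask"].sum(),ray(cam,d["point"],P[2]))
    for d in robot.pinpoint("tub_red_center",cam): print(cam,round(d["score"],2),np.round(d["point"],1),ray(cam,d["point"],P[2]+.0019))
im=np.zeros((320,800,3),np.uint8);im[:267,:400]=cv2.resize(t,(400,267));im[:,400:]=cv2.resize(s,(400,320));cv2.imwrite("pics/over.png",im)
E
```

```text
8.7833 [ 0.638  -0.056   0.1689] [[-0.1702, 0.9854, -0.0008], [0.9854, 0.1702, 0.0003], [0.0005, -0.0007, -1.0]]
(0.6395, -0.056, 0.0415) [ -0.3   1.6 127.4]
top 0.67 [159.7 235.2] 1104 [0.4247574  0.36529208 0.1690985 ]
top 0.98 [160. 239.] [0.41800258 0.36388427 0.1709985 ]
side 0.81 [336.6 291.1] 1223 [0.40339728 0.52018732 0.16940083]
side 0.59 [298.9 137.8] 657 [ 0.63595981 -0.05650879  0.16940083]
side 0.91 [340.7 295.7] [0.39483932 0.52997244 0.17130083]
side 0.6 [298.4 136.8] [ 0.63824308 -0.05918594  0.17130083]
```

View pics/over.png

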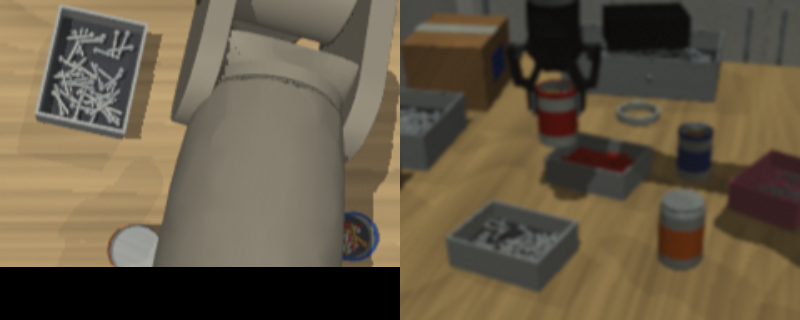

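The tub hangs upright in the grip (crop 558,112), at about (0.637, -0.058) and so over the middle of the gap. I'll lower it gently.

>>> {"name": "arm_command", "arguments": {"rows": [[[0, 0, 8], [0, 0, 0], 50], [[0, 0, 15], [0, 0, 0], 50], [[0, 0, 20], [0, 0, 0], 50], [[0, 0, 20], [0, 0, 0], 50], [[0, 0, 20], [0, 0, 0], 50], [[0, 0, 15], [0, 0, 0], 50], [[0, 0, 10], [0, 0, 0], 50], [[0, 0, 6], [0, 0, 0], 50], [[0, 0, 3], [0, 0, 0], 50], [[0, 0, 2], [0, 0, 0], 50], [[0, 0, 0], [0, 0, 0], 50], [[0, 0, 0], [0, 0, 0], 50]]}}

```text
time: 10.08
position: [0.6387, -0.0563, 0.051]
eef_rot: [[-0.17, 0.985, 0.001], [0.985, 0.17, -0.0], [-0.001, 0.001, -1.0]]
wrist_force: [-0.3, 0.0, -2.7]
opening: 0.0591
finger_force: 54.5
```

>>> {"name": "arm_command", "arguments": {"rows": [[[0, 0, 3], [0, 0, 0], 50], [[0, 0, 3], [0, 0, 0], 50], [[0, 0, 2], [0, 0, 0], 50], [[0, 0, 1], [0, 0, 0], 50], [[0, 0, 0], [0, 0, 0], 50], [[0, 0, 0], [0, 0, 0], 50]]}}

```text
time: 10.58
position: [0.6383, -0.0562, 0.0413]
eef_rot: [[-0.17, 0.985, 0.0], [0.985, 0.17, -0.0], [-0.0, 0.0, -1.0]]
wrist_force: [-0.3, 0.4, -3.1]
opening: 0.0593
finger_force: 54.5
```

```bash
python3 - <<'E'
from h import *
go()
for d in robot.pinpoint("tub_red_center","side"): print(round(d["score"],2),np.round(d["point"],1),ray("side",d["point"],.0435))
E
```

```text
10.5833 [ 0.6383 -0.0562  0.0413] [[-0.1702, 0.9854, 0.0], [0.9854, 0.1702, -0.0], [-0.0, 0.0, -1.0]]
0.91 [340.7 295.7] [0.41419004 0.41394365 0.0435    ]
0.6 [298.4 136.8] [ 0.72731949 -0.34398566  0.0435    ]
```

>>> {"name": "arm_command", "arguments": {"rows": [[[0, 0, 1], [0, 0, 0], 50], [[0, 0, 0.5], [0, 0, 0], 50], [[0, 0, 0], [0, 0, 0], 50], [[0, 0, 0], [0, 0, 0], 50]]}}

```text
time: 10.97
position: [0.6385, -0.0563, 0.0406]
eef_rot: [[-0.17, 0.985, 0.001], [0.985, 0.17, -0.0], [-0.0, 0.001, -1.0]]
wrist_force: [-3.1, 0.3, 6.4]
opening: 0.0591
finger_force: 55.2
```

The wrist force changed sign, so the tub is on the bench. I'll check the placing before releasing.

```bash
python3 - <<'E'
from h import *
s=robot.snapshot("side")[:,:,::-1]
cv2.imwrite("pics/set.png",cv2.resize(s[90:250,220:420],(800,640))[:600])
for q,z in(("tub_red_center",.0425),("tray_screws",0),("tray_plugs",0)):
  for d in robot.pinpoint(q,"side"): print(q,round(d["score"],2),np.round(d["point"],1),ray("side",d["point"],z))
E
```

```text
tub_red_center 0.78 [301.1 176. ] [ 0.63126847 -0.0485437   0.0425    ]
tub_red_center 0.72 [341.1 294. ] [0.4144055  0.40837069 0.0425    ]
tray_screws 0.94 [408.6 178.9] [ 0.29519217 -0.18354909  0.        ]
tray_screws 0.59 [272.9 207.1] [0.68301874 0.07983601 0.        ]
tray_plugs 0.95 [319.5 165.2] [ 0.61132416 -0.21250097  0.        ]
```

View pics/set.png

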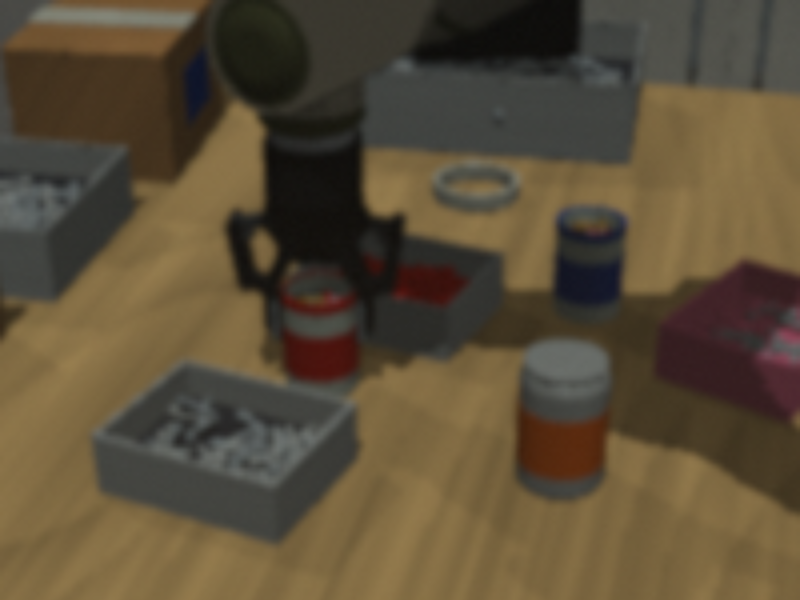

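The tub stands upright between the trays (crop 320,325). I'll open the fingers in steps and rise straight up.

>>> {"name": "arm_command", "arguments": {"rows": [[[0, 0, 0], [0, 0, 0], 62], [[0, 0, 0], [0, 0, 0], 66], [[0, 0, 0], [0, 0, 0], 72], [[0, 0, 0], [0, 0, 0], 80], [[0, 0, 0], [0, 0, 0], 85], [[0, 0, 0], [0, 0, 0], 85], [[0, 0, 0], [0, 0, 0], 85], [[0, 0, 0], [0, 0, 0], 85]], "force": 20}}

```text
time: 11.83
position: [0.6383, -0.0562, 0.0398]
eef_rot: [[-0.17, 0.985, 0.0], [0.985, 0.17, 0.0], [0.0, 0.0, -1.0]]
wrist_force: [0.1, 0.3, -0.4]
opening: 0.0854
finger_force: 0.0
```

>>> {"name": "arm_command", "arguments": {"rows": [[[0, 0, -6], [0, 0, 0], 85], [[0, 0, -12], [0, 0, 0], 85], [[0, 0, -20], [0, 0, 0], 85], [[0, 0, -25], [0, 0, 0], 85], [[0, 0, -30], [0, 0, 0], 85], [[0, 0, -30], [0, 0, 0], 85], [[0, 0, -30], [0, 0, 0], 85], [[0, 0, -20], [0, 0, 0], 85], [[0, 0, -10], [0, 0, 0], 85], [[0, 0, 0], [0, 0, 0], 85]]}}

```text
time: 12.67
position: [0.6389, -0.0563, 0.2259]
eef_rot: [[-0.17, 0.985, 0.005], [0.985, 0.17, -0.001], [-0.002, 0.004, -1.0]]
wrist_force: [-0.6, 0.2, -0.6]
opening: 0.0847
finger_force: 0.0
```

>>> {"name": "arm_command", "arguments": {"rows": [[[-25, 0, 0], [0, 0, 0], 85], [[-30, 0, 0], [0, 0, 0], 85], [[-30, 0, 0], [0, 0, 0], 85], [[-30, 0, 0], [0, 0, 0], 85], [[-30, -20, 0], [0, 0, 0], 85], [[-30, -20, 0], [0, 0, 0], 85], [[-30, -20, 0], [0, 0, 0], 85], [[-30, -20, 0], [0, 0, 0], 85], [[-30, -20, 0], [0, 0, 0], 85], [[-30, -20, 0], [0, 0, 0], 85], [[-15, -10, 0], [0, 0, 0], 85], [[0, 0, 0], [0, 0, 0], 85]]}}

```text
time: 13.67
position: [0.5604, -0.3873, 0.2206]
eef_rot: [[-0.165, 0.986, -0.003], [0.986, 0.165, 0.001], [0.002, -0.002, -1.0]]
wrist_force: [-0.1, 0.5, 0.2]
opening: 0.0853
finger_force: 0.0
```

```bash
python3 - <<'E'
from h import *
save("top","end.png")
for q,z in(("tub_red_center",.0425),("tray_screws",0),("tray_plugs",0),("tub_blue_center",.0425)):
  for d in robot.pinpoint(q,"top"): print(q,round(d["score"],2),np.round(d["point"],1),ray("top",d["point"],z))
E
```

```text
tub_red_center 0.94 [162.6 235.7] [0.4205995  0.40631128 0.0425    ]
tub_red_center 0.86 [380.3 131.7] [ 0.64496162 -0.06312731  0.0425    ]
tray_plugs 0.73 [432.3 150.8] [ 0.61026397 -0.1915949   0.        ]
tub_blue_center 0.71 [462.4 222.6] [ 0.44383243 -0.23875124  0.0425    ]
```

View pics/end.png

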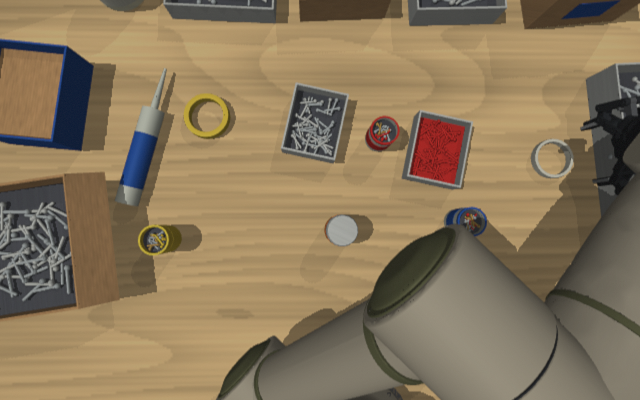

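```bash
python3 - <<'E'
from h import *
m=np.array([0.5*(315.5+439.8),136.5]);a=ray("top",(315.5,123),.05);b=ray("top",(439.8,150),.05)
print(a,b,(a+b)/2,np.linalg.norm(a-b),ray("top",(382,131),.085))
E
```

```text
[0.66245359 0.07985004 0.05      ] [ 0.60244304 -0.19160865  0.05      ] [ 0.63244832 -0.0558793   0.05      ] 0.27801274491491235 [ 0.63614975 -0.05843786  0.085     ]
```

The final top view shows the red tub at (382,132) between the trays at (316,123) and (440,150). It sits about 4 mm from the middle, well inside 18 mm. The trays and the blue tub have not moved, and the arm is clear.

```bash
python3 -c "
from plant import robot
print(robot.close_job())"
```

```text
the job is handed in; nothing more can be done
None
```

The red-banded tub stands upright and released, about 4 mm from the middle of the gap by my last measurement. The trays and blue tub show no visible shift, and the job is handed in, though it returned no verdict.

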